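# Free the dressing stone from its sprung hold-down and put it in its holder

### The job

The long dressing stone is clamped on the sloping rest under a spring-loaded hold-down finger. Lift the finger by its tab until it snaps over and stays up, without shifting the stone, then take the stone off the rest and lay it flat in the pocket of the wooden holder, set down gently rather than dropped. Leave the finger up and the other things on the bench where they are.

Things in the scene. Friction and masses are not known exactly. Their poses are not given: they have to be found in the camera images.
- rest: Sloping rest, fixed. Grey base 190 x 90 mm; aluminium bed 190 x 62 mm rising at 30 degrees along +x, its face looking toward the robot and up. Origin: centre of the base's underside; x horizontal, the way the bed rises; y across; z up. Low end of the bed's face at (-75, 0, 34) mm. A 9 mm lip stops the stone; 6 mm guides stand 2 mm beside its ends, leaving 54 mm at its middle free for fingers.
- finger_pivot (a point): Centre of the hold-down finger's hinge pin, at the high end of the bed, (54, 0, 134) mm in the rest's frame. The pin is horizontal, parallel to the rest's y.
- finger (a joint): Hold-down finger (rad), a 66 mm dark bar from the pin down the slope, its nose on the stone's high end. 0: clamped, bar parallel to the bed; grows as it is lifted, to 2.0 (up, leaning away from the stone). Over-centre spring: below about 0.75 it pulls down (0.2 N m at 0, some 4 N at the tab); let go beyond 0.85 it goes up by itself within 2 s and stays.
- tab_mid (a point): Middle of the finger's lifting tab: ribbed steel, 10 mm thick along the rest's y, 24 mm long along the bar, standing up from the bar square to the bed. This point is 10 mm below the tab's top edge, 15 mm above the bar; clamped, it is 43 mm above the bed, at (0, 0, 127) mm in the rest's frame. It turns with the finger, 50 mm along the bar from the pin and 21 mm above the pin square to the bar.
- stone_mid (a point): Centre (half-way up) of the long dressing stone, a plain stick 100 x 25 x 13 mm, about 0.12 kg. Long axis: its own y; thickness: its z. At the start it lies flat on the bed, long axis up the slope, so tilted 30 degrees, its centre at (-24, 0, 71) mm in the rest's frame. Grasp it across the 25 mm width.
- holder: Wooden stone holder, fixed: board 136 mm (x) by 56 mm (y) with a shallow pocket 110 x 35 mm, 6 mm deep; the pocket's long sides are cut away to its floor over the middle 62 mm, for the fingers. Origin: centre of the underside, z up. Pocket floor 8 mm above the bench, rim 14 mm.
- holder_seat (a point): Centre of the holder's pocket, on its floor, 8 mm above the bench; axes as the holder's.
- small_stone_mid (a point): Bystander: centre of the shorter dressing stone, 85 x 20 x 12 mm, lying loose on the bench.
- vee_mid (a point): Bystander: centre of the ground steel V block that stands nearest the robot, 55 x 36 x 32 mm.
- round_loupe_mid (a point): Bystander: centre of a round black loupe, 41 mm across, 36 mm high, standing.
- brush_mid (a point): Bystander: centre of a flat dusting brush with a wooden handle, 168 x 30 x 10 mm, lying.
- stone: The same long dressing stone; origin at the centre of its underside, axes as at its centre point.
Things that resemble listed ones, but are neither listed nor needed, are in the scene too. Of the things shaped like the holder, the wooden one is meant.

How it is judged (in metres and radians):
On the way, in this order (a step that is already met when the one before it is completed fails the run):
1. the finger has snapped over and stands up (beyond 1.6 rad), the stone still in its place on the rest (within 12 mm) (value of joint finger above 1.6 rad and distance of stone_mid from where it was at the start of the episode below 0.012 m), for 0.2 s.
2. the stone is lifted more than 30 mm from its place with the finger still up (value of joint finger above 1.6 rad and distance of stone_mid from where it was at the start of the episode above 0.03 m), for 0.2 s.
At the end, for the whole second after the job is handed in: The stone lies flat and at rest in the holder's pocket, on its floor, its long axis along the pocket (centre within 7.5 mm of the pocket's centre each way, 0.15 rad, tilt under 0.07 rad); the hold-down finger stands up (beyond 1.6 rad) (x of stone_mid in the frame of holder_seat between -0.0075 and 0.0075 m and y of stone_mid in the frame of holder_seat between -0.0075 and 0.0075 m and z of stone_mid in the frame of holder_seat between 0.0035 and 0.0095 m and angle between the y axis of stone_mid and the x axis of holder_seat, either way round below 0.15 rad and angle between stone_mid's own z axis and vertical below 0.07 rad and linear speed of stone below 0.02 m/s and value of joint finger above 1.6 rad); the robot touches nothing.
It fails at once if the stone is dragged from its place by more than 15 mm while the finger is not up (value of joint finger below 1.2 rad and distance of stone_mid from where it was at the start of the episode above 0.015 m).
It fails at once if the stone is let go over the holder more than about 12 mm above where it should lie (horizontal distance between stone_mid and holder_seat below 0.08 m and z of stone_mid in the frame of holder_seat above 0.0185 m and contact force between the fingers and stone below 0.02 N).
It fails at once if a bystander (short stone, V block, loupe, brush) is moved more than 20 mm (distance of any of small_stone_mid, vee_mid, round_loupe_mid, brush_mid from where it was at the start of the episode above 0.02 m).
It also fails if it takes over 48 s, if anything falls off the work surface, if the arm or the gripper's body presses on something with over 40 N, if the wrist force passes 120 N, or if a joint passes its speed limit or range.

### The arm

A 7-joint arm with a two-finger parallel gripper is mounted at the origin on a cart in front of the work surface, level with it; the furniture and walls round the work are solid. World frame = base frame: x ahead of the robot, y to its left, z up, the work surface at z = 0. Lengths are in mm, angles in degrees, forces in N, time in s.
With the tool pointing down it reaches from about 400 to 875 mm from the base axis. Payload 19.3 kg.
Tool frame: the origin (TCP) lies at the very end of the fingers, on their centre line; the grasp point (between the pads) lies 19 mm behind it; z points along the fingers, x is the direction in which the jaws open and shut, and the axes are right-handed (so a half turn about z gives the same grasp; the last joint's range is limited). The gripper opens to 85 mm and grips with 20 to 120 N. Pads are 22 mm wide; open, the fingers measure 114 mm over their backs; the gripper's body (76 mm by 85 mm) begins 54 mm behind the grasp point. The pads swing forward as they close: fully open they stand 13 mm farther back than shut.
Start: joints at [-73.923, 29.874, -2.08, 91.645, 1.215, 58.505, -6.463], TCP at [214.799, 586.921, 231.291] pointing down, gripper open.
Joint ranges: [-166.77, 166.77], [-17.47, 122.26], [-85.68, 81.53], [9.62, 139.38], [-72.42, 252.41], [9.2, 110.78], [-144.41, 144.41]. Speed limits (degrees/s): [108.29, 108.29, 136.94, 136.94, 172.46, 172.46, 172.46].

### API

Orientations are given as a 3x3 rotation matrix whose columns are the frame's x, y, z axes.
In Python, from rig import manip gives the robot as it stands. The module is installed in compiled form; this text tells all that it offers.
- The arm moves only by the tool apply_moves, never from a script. Its argument "moves" is a list of rows, each a list of 5 numbers: the shift along the tool's x, y, z in cm, then the turn about the tool's z in rad, then the gripper's target within -1 to 1 (fully open at 1, half-way at 0, shut at -1). A call has exactly 10 rows; each row shifts and turns the commanded pose from where the row before left it, along the tool's axes as they then stand; what a row does not reach is not made up. A row lasts 1/12 s, in which the tool goes at most 41.7 mm and 7.16 degrees, less where a joint would pass 70% of its speed; a pose out of reach is approached as far as the arm can. A call is refused whole if a number of a shift passes 4.17 or a number of a turn 0.125, either way. A call with a gripper value outside its range is refused whole. The fingers move at their own pace and stop on an object; "squeeze" is the grip in N (left out, the last holds). Time passes only in rows, so rows that do not move let the fingers close, or fill a call up. It gives the time, the measured TCP pose, the force and the opening at its end, in the units of the state.
- manip.observe(): the state, without advancing time (a new reading comes with each control period).
- manip.grab_frame(name): name is "side" or "top"; returns a dict with "color" (384x512x3 uint8, red, green, blue), "vertical_fov" (degrees; the focal length in pixels is half the picture's height over the tangent of half this angle, whatever the lens; pixels are square), "cx", "cy" (the principal point, pixels), "k1" (the pictures are not rectified: a ray, as slopes to the right and down, at radius r is drawn at 1 + k1 r^2 times it, then the intrinsics apply), "R" (3x3) and "t" (3): a world point X has camera coordinates R X + t. Camera axes: x right, y down, z forward; pixel columns grow to the right and rows downward; lengths in mm; the calibration is good to about 2 mm. A picture is of the moment at which its call begins. There is no depth.
- manip.finish_job(): hands the job in, once; it reports no verdict.
Trained networks look in the newest picture that a camera, given by its name, has taken for a name from the list of things; names that differ only in an ending like _2 or _b are one class to them, and where a whole thing is asked for, a point or a joint stands for the part that bears it (a point fixed in the world has none). Each returns a list of dicts, best first, with "score" (0 to 1); they miss things now and then, are a little off and sometimes report something else, mostly with a low value. They report only what shows in the picture. A call takes as long as a camera call. They do not tell look-alikes from the thing itself.
- manip.recognise(thing, camera): "rect" ([left, top, right, bottom] in pixels, round what is visible of it).
- manip.pinpoint(thing, camera): "location" ([column, row] in pixels: a listed point, or the origin of a listed thing).
The state is a dict: "time_s": time; "q": joint angles; "qvel": joint speeds; "joint_efforts": joint torques, N m; "tool_pos": TCP position; "orientation": TCP orientation; "wrist_force": force on the tool from outside, world axes, zero at the start; "wrist_torque": the same for the moment, N m; "width": opening from 0.0 (shut) to 1.0 (fully open).
Only numpy, scipy, OpenCV 4.12 (cv2) and the standard library are available. Lean on these libraries where they do the work, as an engineer would, in place of code of your own. Each camera call takes 0.05 s, during which the arm holds its last target. There are 200 camera calls.

## Working session

There is one attempt and no reset: what is moved stays moved. The work goes in short steps, Python scripts to look and compute and a tool call to move; the robot and the scene stay as the last step left them, time stands still between calls to the robot, and variables do not carry over. Pictures are saved under pics/ and viewed, about 8 in all and at most 12, crops included, and the job is handed in when it is done.

Besides the shell and the picture viewer there is one more tool, called after ">>>" as a command line: name --pt "numbers of a row" for each row, then --argument value for the rest. apply_moves: Moves the arm, as the interface text tells. Its arguments: {"type":"object","properties":{"moves":{"type":"array"},"squeeze":{"type":"number"}},"required":["moves"]}

```bash
mkdir -p pics; cat > h.py <<'E'
import numpy as np, cv2
from scipy.optimize import least_squares
from rig import manip
def K(f):
    h=f["color"].shape[0]; F=h/2/np.tan(np.radians(f["vertical_fov"]/2)); return F
def proj(f,X):
    c=np.asarray(f["R"])@np.asarray(X,float)+np.asarray(f["t"]); s=c[:2]/c[2]; s=s*(1+f["k1"]*(s@s)); return s*K(f)+[f["cx"],f["cy"]]
def tri(fs,ps,x0=(600,0,50)):
    r=least_squares(lambda X:np.concatenate([proj(f,X)-p for f,p in zip(fs,ps)]),x0); return r.x,np.sqrt(np.mean(r.fun**2))
def onz(f,p,z,x0=(600,0)):
    return least_squares(lambda a:proj(f,[a[0],a[1],z])-p,x0).x
def save(f,n,sc=1,crop=None):
    im=f["color"][:,:,::-1]
    if crop: im=im[crop[1]:crop[3],crop[0]:crop[2]]
    cv2.imwrite("pics/"+n,cv2.resize(im,None,fx=sc,fy=sc,interpolation=cv2.INTER_CUBIC))
E
python3 - <<'E'
from h import *
np.set_printoptions(precision=1,suppress=True)
fs={c:manip.grab_frame(c) for c in("side","top")}
for c in fs: save(fs[c],c+"0.png",1.5); print(c,fs[c]["vertical_fov"],-np.array(fs[c]["R"]).T@fs[c]["t"],np.array(fs[c]["R"])[2])
for n in "rest finger_pivot tab_mid stone_mid holder holder_seat small_stone_mid vee_mid round_loupe_mid brush_mid".split():
  for c in fs: print(n,c,[(np.array(d["location"]).round(1).tolist(),round(d["score"],2)) for d in manip.pinpoint(n,c)[:3]])
E
```

```text
side 50.45580606105547 [-334.  -219.8 1356.2] [ 0.6  0.2 -0.8]
top 50.32251323932913 [ 340.8   76.8 1386.4] [ 0.1 -0.  -1. ]
rest side [([299.9, 219.8], 0.56)]
rest top [([319.8, 186.8], 0.94), ([320.6, 189.4], 0.45)]
finger_pivot side [([311.1, 192.0], 0.81), ([301.3, 215.4], 0.44)]
finger_pivot top [([329.6, 167.1], 0.81)]
tab_mid side [([306.8, 199.8], 0.65)]
tab_mid top [([324.5, 185.1], 0.45)]
stone_mid side [([299.1, 213.5], 0.67), ([312.9, 189.6], 0.25)]
stone_mid top [([320.3, 197.3], 0.5)]
holder side [([235.2, 180.9], 0.59), ([302.3, 219.5], 0.58)]
holder top [([116.6, 217.6], 0.92), ([233.6, 171.9], 0.61)]
holder_seat side [([239.4, 181.7], 0.69)]
holder_seat top [([235.2, 169.2], 0.96), ([117.1, 218.1], 0.56)]
small_stone_mid side [([258.9, 218.1], 0.4)]
small_stone_mid top [([232.5, 170.0], 0.63), ([279.6, 204.3], 0.51)]
vee_mid side [([177.2, 190.9], 0.57)]
vee_mid top [([166.0, 204.9], 0.66)]
round_loupe_mid side [([367.7, 241.2], 0.43)]
round_loupe_mid top [([396.9, 196.6], 0.48)]
brush_mid side [([179.3, 171.5], 0.49)]
brush_mid top [([154.3, 167.9], 0.6)]
```

View pics/side0.png

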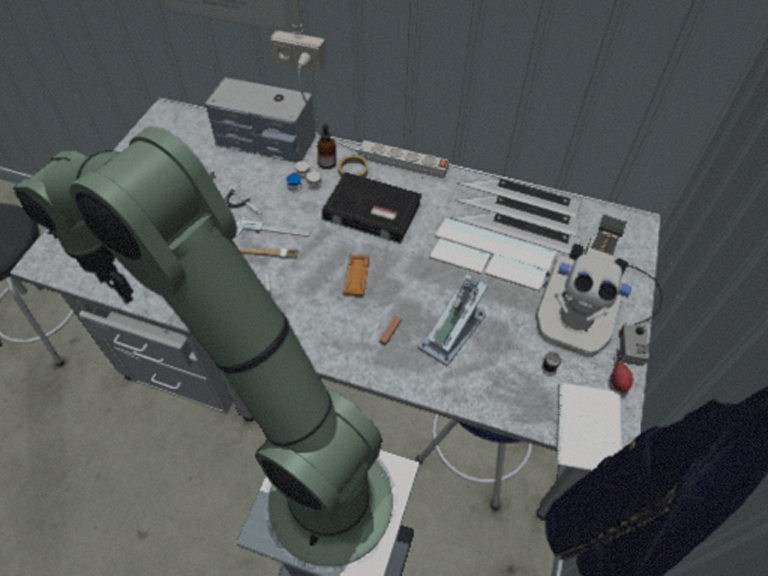

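View pics/top0.png

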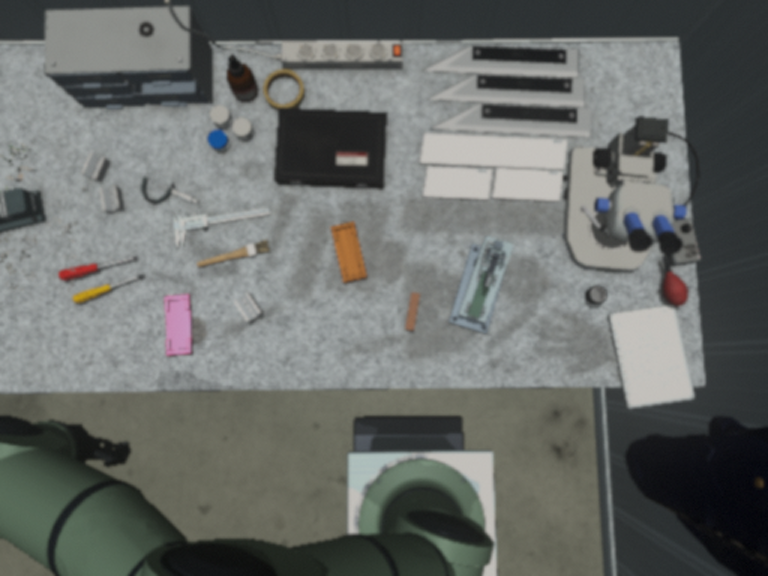

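The side view shows the rest with the stone near (303,215) unscaled, the orange wooden holder near (238,183), and the short stone at (260,220). The top view shows the rest near (321,190), the wooden holder at (233,168), and a pink look-alike at (119,217). The arm is on the left, clear of everything.

```bash
python3 - <<'E'
from h import *
np.set_printoptions(precision=1,suppress=True)
s=manip.grab_frame("side");t=manip.grab_frame("top")
P=dict(rest=([299.9,219.8],[319.8,186.8]),pivot=([311.1,192],[329.6,167.1]),tab=([306.8,199.8],[324.5,185.1]),stone=([299.1,213.5],[320.3,197.3]),seat=([239.4,181.7],[235.2,169.2]),holder=([235.2,180.9],[233.6,171.9]),small=([258.9,218.1],[279,207]),vee=([177.2,190.9],[166,204.9]),loupe=([367.7,241.2],[396.9,196.6]),brush=([179.3,171.5],[154.3,167.9]))
for n,(a,b) in P.items(): print(n,*tri([s,t],[a,b]))
print(K(s),K(t))
save(t,"rest_top.png",8,(290,150,350,225)); save(s,"rest_side.png",8,(272,175,332,245))
save(t,"hold_top.png",8,(210,140,260,195))
im=np.hstack([cv2.imread("pics/rest_top.png")[:560],cv2.imread("pics/rest_side.png")[:560]]); cv2.imwrite("pics/rest2.png",cv2.resize(im,(800,467)))
# holder mask
for n,f,box in(("top",t,(210,140,260,195)),("side",s,(215,160,260,205))):
  im=f["color"].astype(int); m=((im[...,0]-im[...,2])>60).astype(np.uint8); k=np.zeros_like(m);k[box[1]:box[3],box[0]:box[2]]=1;m*=k
  c=max(cv2.findContours(m,0,2)[0],key=cv2.contourArea); r=cv2.minAreaRect(c); print(n,cv2.contourArea(c),r); 
  B=np.array([onz(f,p,14) for p in cv2.boxPoints(r)]); print(B, B.mean(0)); print([np.degrees(np.arctan2(*(B[i]-B[i-1])[::-1])) for i in range(4)],[np.linalg.norm(B[i]-B[i-1]) for i in range(4)])
E
```

```text
rest [ 524.5 -140.3  -13.7] 1.4041579237303148
pivot [ 570.  -154.1  120.4] 0.8792869664252213
tab [ 513.7 -140.   137.1] 0.8851930336021373
stone [ 479.3 -129.8   92.3] 0.0025929602094500064
seat [582.3 142.7  38.1] 0.22718392793635653
holder [568.3 149.9  58.6] 0.5430815477206771
small [451.4   5.3  34.2] 1.6421851173495607
vee [466.7 371.9  23.5] 0.8800633209662234
loupe [ 487.4 -397.6   23.9] 0.20987080548210127
brush [603.1 431.7 -39.1] 0.3390489331627629
407.50552671623797 408.73795496219776
top 539.5 ((232.00003051757812, 167.5), (37.35048294067383, 15.764815330505371), 75.96376037597656)
[[648.9 197.4]
 [661.9 145. ]
 [536.  114.4]
 [523.4 166.2]] [592.5 155.8]
[np.float64(13.939374717595273), np.float64(-76.05258011215177), np.float64(-166.34490693861818), np.float64(103.73898395328784)] [np.float64(129.30863264829833), np.float64(53.99575569502364), np.float64(129.504410956854), np.float64(53.3535284408012)]
side 282.0 ((237.32432556152344, 182.55406188964844), (12.658721923828125, 25.646240234375), 9.462321281433105)
[[527.2 166.5]
 [654.6 195.6]
 [661.1 142.2]
 [533.9 115.6]] [594.2 155. ]
[np.float64(97.51217181310743), np.float64(12.889919595706472), np.float64(-83.02958337498104), np.float64(-168.14917203244786)] [np.float64(51.36626176994275), np.float64(130.66516848852308), np.float64(53.78361561965078), np.float64(129.95390538561443)]
```

View pics/rest2.png

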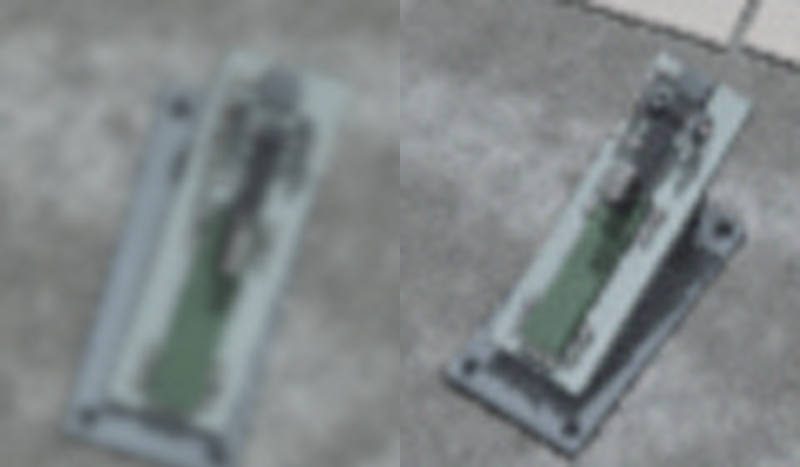

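The top crop on the left and the side crop on the right show the bed, base, green stone, dark finger and tab clearly. I'll fit the rest's pose to the base and bed corners.

```bash
python3 - <<'E'
from h import *
np.set_printoptions(precision=1,suppress=True)
s=manip.grab_frame("side");t=manip.grab_frame("top")
g=lambda u,v,o:np.array([(u+.5)/6.667-.5+o[0],(v+.5)/6.667-.5+o[1]])
T=(290,150);S=(272,175)
hb=8
o=[(t,(-95,45,hb),g(65,432,T)),(t,(-95,-45,hb),g(240,468,T)),(t,(95,45,hb),g(165,90,T)),
(t,(89.5,31,129),g(230,50,T)),(t,(89.5,-31,129),g(352,78,T)),(t,(-75,31,34),g(110,405,T)),(t,(-75,-31,34),g(225,430,T)),
(s,(-95,45,hb),g(45,375,S)),(s,(-95,-45,hb),g(170,455,S)),(s,(95,-45,hb),g(345,235,S)),
(s,(89.5,31,129),g(262,55,S)),(s,(89.5,-31,129),g(350,98,S)),(s,(-75,31,34),g(95,340,S)),(s,(-75,-31,34),g(178,390,S)),
(t,(0,0,127),[324.5,185.1]),(s,(0,0,127),[306.8,199.8]),(t,(-24,0,71),[320.3,197.3]),(s,(-24,0,71),[299.1,213.5])]
def W(a,p):
  c,n=np.cos(a[2]),np.sin(a[2]); return [a[0]+c*p[0]-n*p[1],a[1]+n*p[0]+c*p[1],p[2]+a[3]]
for zz in (1,0):
  f=lambda a:np.concatenate([proj(k,W([*a[:3],a[3]*zz],p))-q for k,p,q in o])
  r=least_squares(f,[540,-140,-.25,0],loss="soft_l1"); a=[*r.x[:3],r.x[3]*zz]
  print(a,np.degrees(a[2])); 
print(f(r.x).reshape(-1,2))
for n,p in dict(tab=(0,0,127),pivot=(54,0,134),stone=(-24,0,71)).items(): print(n,np.array(W(a,p)))
print(manip.observe()["orientation"])
E
```

```text
[np.float64(508.4627105650814), np.float64(-140.01943042412884), np.float64(-0.2952283927326504), np.float64(5.020079845330961)] -16.915340896011614
[np.float64(510.0779907803543), np.float64(-140.47521515149683), np.float64(-0.29617671998350875), np.float64(0.0)] -16.96967604508304
[[-0.4 -0.4]
 [-0.8  1.8]
 [-0.4 -2.2]
 [-0.8 -0.8]
 [-0.   0.5]
 [-0.6 -1.5]
 [ 0.2  0.1]
 [ 0.1  0.1]
 [ 1.4  0.4]
 [ 0.7 -1.3]
 [-0.4 -0.7]
 [ 0.7  0.7]
 [-1.   0. ]
 [ 0.6  1. ]
 [ 0.7  1.1]
 [-1.8  2.6]
 [ 0.  -1.7]
 [ 0.9  1.7]]
tab [ 510.1 -140.5  127. ]
pivot [ 561.7 -156.2  134. ]
stone [ 487.1 -133.5   71. ]
[[ 0.3  0.9 -0. ]
 [ 0.9 -0.3  0. ]
 [ 0.  -0.  -1. ]]
```

```bash
cat >> h.py <<'E'
REST=(510.,-140.5,np.radians(-17)); HOLD=(593.,155.4,np.radians(13.5))
def rw(x,y,z,F=REST):
    c,s=np.cos(F[2]),np.sin(F[2]); return np.array([F[0]+c*x-s*y,F[1]+s*x+c*y,z])
def go(target,yaw=None):
    """print tool-frame shift (cm) from the present TCP to target, turn (rad) to jaw yaw (deg)"""
    o=manip.observe(); R=np.array(o["orientation"]); p=np.array(o["tool_pos"]); y0=np.degrees(np.arctan2(R[1,0],R[0,0]))
    d=R.T@(np.array(target)-p)/10
    print("t",o["time_s"],"pos",p.round(1),"yaw",round(y0,2),"F",np.round(o["wrist_force"],1),"w",round(o["width"],3))
    print("  shift",d.round(2),"turn",None if yaw is None else round(-np.radians((yaw-y0+90)%180-90),3),"target",np.round(target,1))
E
python3 - <<'E'
from h import *
go((470,250,270),73); go(rw(0,0,230),73)
E
```

```text
t 1.3 pos [214.8 586.9 231.3] yaw 69.9 F [-0.9  1.1  1. ] w 1.003
  shift [-22.87  35.55  -3.87] turn -0.054 target [470 250 270]
t 1.3 pos [214.8 586.9 231.3] yaw 69.9 F [-0.9  1.1  1. ] w 1.003
  shift [-58.17  52.72   0.13] turn -0.054 target [ 510.  -140.5  230. ]
```

>>> apply_moves --pt "-2.3 3.4 -0.5 -0.005 1" --pt "-2.3 3.4 -0.5 -0.005 1" --pt "-2.3 3.4 -0.5 -0.005 1" --pt "-2.3 3.4 -0.5 -0.005 1" --pt "-2.3 3.4 -0.5 -0.005 1" --pt "-2.3 3.4 -0.5 -0.005 1" --pt "-2.3 3.4 -0.5 -0.005 1" --pt "-2.3 3.4 -0.5 -0.005 1" --pt "-2.3 3.4 -0.5 -0.005 1" --pt "-2.3 3.4 -0.5 -0.005 1" --squeeze 25

```text
time_s: 2.13
tool_pos: [463.3, 257.8, 281.8]
orientation: [[0.296, 0.955, 0.0], [0.955, -0.296, 0.0], [0.0, 0.0, -1.0]]
wrist_force: [1.0, 0.5, 0.4]
width: 0.999
```

```bash
python3 - <<'E'
from h import *
go(rw(0,0,220),73)
E
```

```text
t 2.1333 pos [463.3 257.8 281.8] yaw 72.78 F [1.  0.5 0.4] w 0.999
  shift [-36.66  16.25   6.17] turn -0.004 target [ 510.  -140.5  220. ]
```

>>> apply_moves --pt "-3.7 1.6 0.6 0 1" --pt "-3.7 1.6 0.6 0 1" --pt "-3.7 1.6 0.6 0 1" --pt "-3.7 1.6 0.6 0 1" --pt "-3.7 1.6 0.6 0 1" --pt "-3.7 1.6 0.6 0 1" --pt "-3.7 1.6 0.6 0 1" --pt "-3.7 1.6 0.6 0 1" --pt "-3.7 1.6 0.6 0 1" --pt "0 0 0 0 1"

```text
time_s: 2.97
tool_pos: [500.6, -108.9, 226.7]
orientation: [[0.304, 0.953, -0.001], [0.953, -0.304, -0.003], [-0.003, 0.0, -1.0]]
wrist_force: [-1.2, -1.0, -0.4]
width: 1.004
```

```bash
python3 - <<'E'
from h import *
go(rw(0,0,127),73)
s=manip.grab_frame("side");t=manip.grab_frame("top")
save(t,"a.png",6,(285,145,350,225)); save(s,"b.png",6,(270,165,335,245))
cv2.imwrite("pics/g1.png",np.hstack([cv2.imread("pics/a.png"),cv2.imread("pics/b.png")]))
E
```

```text
t 2.9667 pos [ 500.6 -108.9  226.7] yaw 72.3 F [-1.2 -1.  -0.4] w 1.004
  shift [-2.7   1.85  9.98] turn -0.012 target [ 510.  -140.5  127. ]
```

View pics/g1.png

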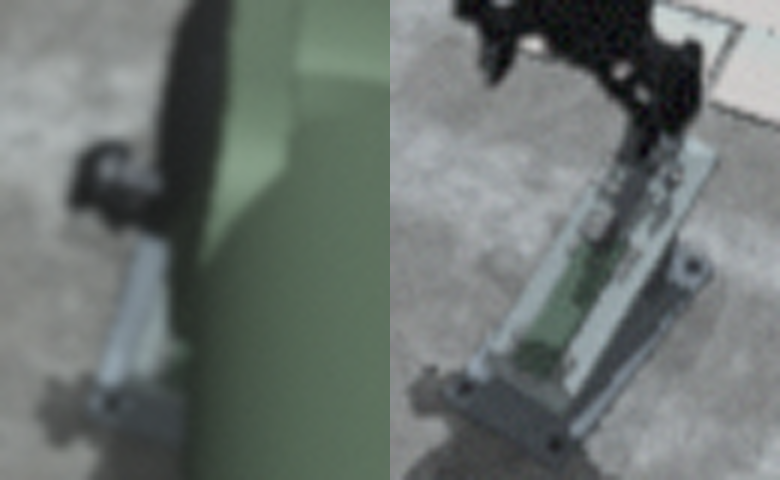

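The side crop shows the tab at about (305,202), where the fit puts it. I go down over the tab with the jaws open.

>>> apply_moves --pt "-1.35 0.9 1.5 -0.006 1" --pt "-1.35 0.9 1.5 -0.006 1" --pt "0 0 1.5 0 1" --pt "0 0 1.5 0 1" --pt "0 0 1.5 0 1" --pt "0 0 1.5 0 1" --pt "0 0 0 0 1" --pt "0 0 0 0 0.2" --pt "0 0 0 0 0" --pt "0 0 0 0 0"

```text
time_s: 3.9
tool_pos: [511.1, -131.9, 138.3]
orientation: [[0.284, 0.959, 0.001], [0.959, -0.284, -0.0], [0.0, 0.001, -1.0]]
wrist_force: [-0.6, 0.1, 0.5]
width: 0.605
```

```bash
python3 - <<'E'
from h import *
go(rw(0,0,120),73)
s=manip.grab_frame("side"); save(s,"g2.png",9,(275,165,340,225))
print(proj(s,rw(0,0,127)),[ (d["location"],d["score"]) for d in manip.pinpoint("tab_mid","side")])
E
```

```text
t 3.9 pos [ 511.1 -131.9  138.3] yaw 73.48 F [-0.6  0.1  0.5] w 0.605
  shift [-0.85  0.13  1.83] turn 0.008 target [ 510.  -140.5  120. ]
[305.04137775 202.44029393] [([306.4, 200.9], 0.55)]
```

View pics/g2.png

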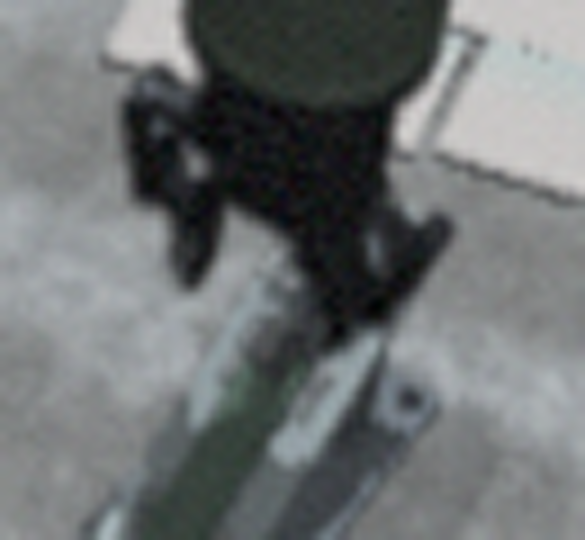

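>>> apply_moves --pt "-0.4 0 0.6 0 0" --pt "-0.4 0.1 0.6 0 0" --pt "0 0 0.6 0 0" --pt "0 0 0 0 0" --pt "0 0 0 0 -0.3" --pt "0 0 0 0 -0.5" --pt "0 0 0 0 -0.6" --pt "0 0 0 0 -0.6" --pt "0 0 0 0 -0.6" --pt "0 0 0 0 -0.6"

```text
time_s: 4.83
tool_pos: [509.4, -140.1, 119.4]
orientation: [[0.285, 0.959, 0.0], [0.959, -0.285, -0.0], [0.0, 0.0, -1.0]]
wrist_force: [0.8, 0.3, 0.9]
width: 0.205
```

```bash
python3 - <<'E'
from h import *
go(rw(0,0,120),73)
s=manip.grab_frame("side"); save(s,"g3.png",9,(275,165,340,225))
E
```

```text
t 4.8333 pos [ 509.4 -140.1  119.4] yaw 73.46 F [0.8 0.3 0.9] w 0.205
  shift [-0.02  0.07 -0.06] turn 0.008 target [ 510.  -140.5  120. ]
```

View pics/g3.png

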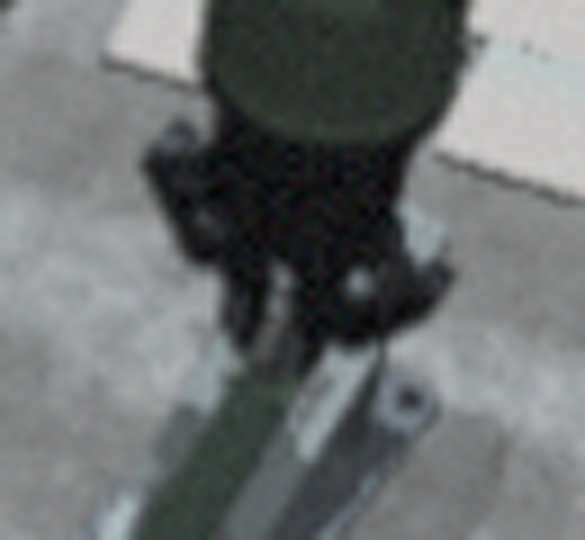

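The tab shows between the two fingers at about (280,320) in the crop. I close on it.

>>> apply_moves --pt "0 0 0 0 -0.7" --pt "0 0 0 0 -0.8" --pt "0 0 0 0 -0.9" --pt "0 0 0 0 -1" --pt "0 0 0 0 -1" --pt "0 0 0 0 -1" --pt "0 0 0 0 -1" --pt "0 0 0 0 -1" --pt "0 0 0 0 -1" --pt "0 0 0 0 -1" --squeeze 25

```text
time_s: 5.72
tool_pos: [509.5, -139.6, 119.5]
orientation: [[0.285, 0.959, 0.0], [0.959, -0.285, 0.001], [0.001, 0.0, -1.0]]
wrist_force: [-0.4, 5.0, 2.9]
width: 0.114
```

```bash
python3 - <<'E'
from h import *
go(rw(0,0,120),73)
r=np.hypot(54,7);ph=np.radians(7.4)
for th in np.arange(0,1.36,.15):
  print(round(th,2),np.round([54-r*np.cos(th-ph),r*np.sin(th-ph)+7],1))
E
```

```text
t 5.7167 pos [ 509.5 -139.6  119.5] yaw 73.46 F [-0.4  5.   2.9] w 0.114
  shift [-0.07  0.08 -0.06] turn 0.008 target [ 510.  -140.5  120. ]
0.0 [ 0. -0.]
0.15 [-0.4  8.1]
0.3 [ 0.3 16.3]
0.45 [ 2.3 24.2]
0.6 [ 5.5 31.7]
0.75 [ 9.7 38.7]
0.9 [14.9 44.9]
1.05 [21.  50.3]
1.2 [27.9 54.8]
1.35 [35.3 58.2]
```

>>> apply_moves --pt "0.05 -0.02 -0.4 0 -1" --pt "0 -0.02 -0.41 0 -1" --pt "0 0.02 -0.41 0 -1" --pt "0 0.05 -0.41 0 -1" --pt "0 0.09 -0.4 0 -1" --pt "0 0.11 -0.39 0 -1" --pt "0 0.15 -0.38 0 -1" --pt "0 0.17 -0.37 0 -1" --pt "0 0.2 -0.36 0 -1" --pt "0 0.22 -0.34 0 -1"

```text
time_s: 6.55
tool_pos: [518.7, -142.4, 158.2]
orientation: [[0.285, 0.959, -0.001], [0.959, -0.285, 0.0], [0.0, -0.001, -1.0]]
wrist_force: [2.4, 2.7, -7.7]
width: 0.112
```

>>> apply_moves --pt "0 0.25 -0.32 0 -1" --pt "0 0.27 -0.3 0 -1" --pt "0 0.3 -0.28 0 -1" --pt "0 0.31 -0.26 0 -1" --pt "0 0.34 -0.23 0 -1" --pt "0 0.35 -0.22 0 -1" --pt "0 0 0 0 -1" --pt "0 0 0 0 -1" --pt "0 0 0 0 -1" --pt "0 0 0 0 -1"

```text
time_s: 7.38
tool_pos: [536.4, -147.9, 174.3]
orientation: [[0.285, 0.959, 0.001], [0.959, -0.285, -0.0], [-0.0, 0.001, -1.0]]
wrist_force: [0.9, -1.9, 0.8]
width: 0.107
```

```bash
python3 - <<'E'
from h import *
go(rw(27.9,0,175),73)
s=manip.grab_frame("side"); save(s,"g4.png",9,(275,160,340,220))
E
```

```text
t 7.3833 pos [ 536.4 -147.9  174.3] yaw 73.44 F [ 0.9 -1.9  0.8] w 0.107
  shift [-0.06  0.05 -0.07] turn 0.008 target [ 536.7 -148.7  175. ]
```

View pics/g4.png

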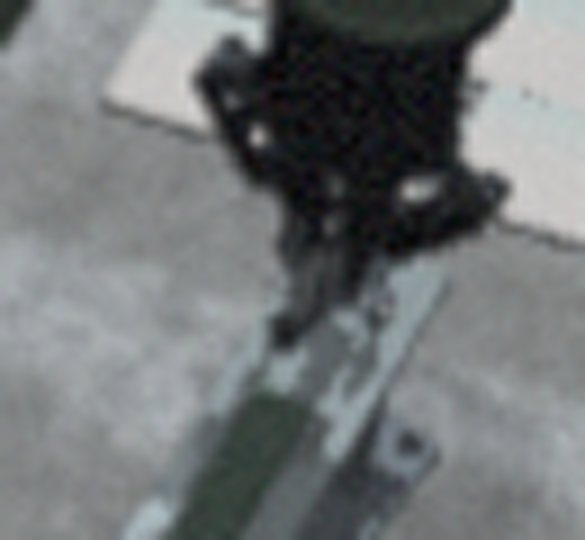

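The bar is raised, with its nose at about (285,330), and the stone hasn't moved. I open the jaws so it can snap over.

>>> apply_moves --pt "0 0 0 0 1" --pt "0 0 0 0 1" --pt "0 0 0 0 1" --pt "0 0 0 0 1" --pt "0 0 0 0 1" --pt "0 0 0 0 1" --pt "0 0 0 0 1" --pt "0 0 0 0 1" --pt "0 0 0 0 1" --pt "0 0 0 0 1"

```text
time_s: 8.27
tool_pos: [536.1, -147.6, 174.1]
orientation: [[0.285, 0.959, -0.0], [0.959, -0.285, -0.0], [-0.0, -0.0, -1.0]]
wrist_force: [-0.5, -0.1, 0.2]
width: 0.999
```

>>> apply_moves --pt "0 0 -1 0 1" --pt "0 0 -2 0 1" --pt "0 0 -2 0 1" --pt "0 0 -2 0 1" --pt "0 -1.5 -1 0 1" --pt "0 -2 0 0 1" --pt "0 -2 0 0 1" --pt "0 -1.5 0 0 1" --pt "0 0 0 0 1" --pt "0 0 0 0 1"

```text
time_s: 9.1
tool_pos: [469.2, -127.7, 255.1]
orientation: [[0.285, 0.959, 0.001], [0.959, -0.285, 0.0], [0.0, 0.001, -1.0]]
wrist_force: [0.0, -0.4, 0.9]
width: 0.999
```

```bash
python3 - <<'E'
from h import *
go(rw(-24,0,71),73)
s=manip.grab_frame("side"); save(s,"g5.png",8,(255,160,335,235))
for n in("stone_mid","tab_mid"):
  print(n,[ (d["location"],d["score"]) for d in manip.pinpoint(n,"side")])
print(proj(s,rw(-24,0,71)),proj(s,rw(70,0,186)))
E
```

```text
t 9.1 pos [ 469.2 -127.7  255.1] yaw 73.45 F [ 0.  -0.4  0.9] w 0.999
  shift [-0.06  1.86 18.41] turn 0.008 target [ 487.  -133.5   71. ]
stone_mid []
tab_mid []
[300.01768544 215.16971038] [316.97727726 180.2248004 ]
```

View pics/g5.png

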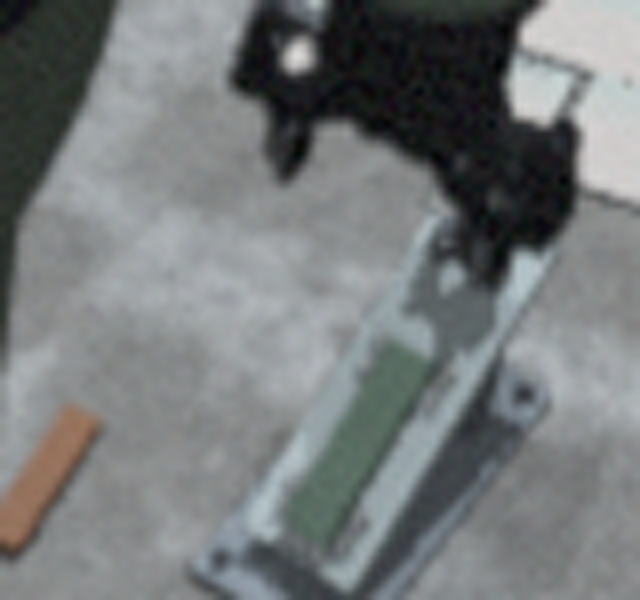

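The finger is off the stone. The green stone lies undisturbed, its centre at about (300.0,215.6) against (300.0,215.2) predicted. I descend over it and feel for the bed.

>>> apply_moves --pt "0 0.45 2.5 0 0.5" --pt "-0.05 0.45 2.5 0 0.3" --pt "0 0.45 2.5 0.008 0.1" --pt "0 0.45 2.5 0 0" --pt "0 0 2.5 0 0" --pt "0 0 2 0 0" --pt "0 0 1.5 0 0" --pt "0 0 1 0 0" --pt "0 0 0.6 0 0" --pt "0 0 0.4 0 0"

```text
time_s: 10.08
tool_pos: [486.3, -133.5, 73.6]
orientation: [[0.293, 0.956, -0.0], [0.956, -0.293, -0.0], [-0.0, -0.0, -1.0]]
wrist_force: [-0.0, -0.3, 0.5]
width: 0.499
```

>>> apply_moves --pt "0 0 0.2 0 -0.1" --pt "0 0 0 0 -0.2" --pt "0 0 0 0 -0.25" --pt "0 0 0 0 -0.25" --pt "0 0 0 0 -0.25" --pt "0 0 0.1 0 -0.25" --pt "0 0 0.1 0 -0.25" --pt "0 0 0.1 0 -0.25" --pt "0 0 0 0 -0.25" --pt "0 0 0 0 -0.25"

```text
time_s: 10.92
tool_pos: [486.1, -133.3, 69.0]
orientation: [[0.292, 0.956, -0.0], [0.956, -0.292, 0.0], [-0.0, -0.0, -1.0]]
wrist_force: [-0.5, -0.4, 0.6]
width: 0.374
```

```bash
python3 - <<'E'
from h import *
go(rw(-24,0,71),73)
s=manip.grab_frame("side"); save(s,"g6.png",8,(255,160,335,235))
E
```

```text
t 10.9167 pos [ 486.1 -133.3   69. ] yaw 73.0 F [-0.5 -0.4  0.6] w 0.374
  shift [ 0.01  0.1  -0.2 ] turn -0.0 target [ 487.  -133.5   71. ]
```

View pics/g6.png

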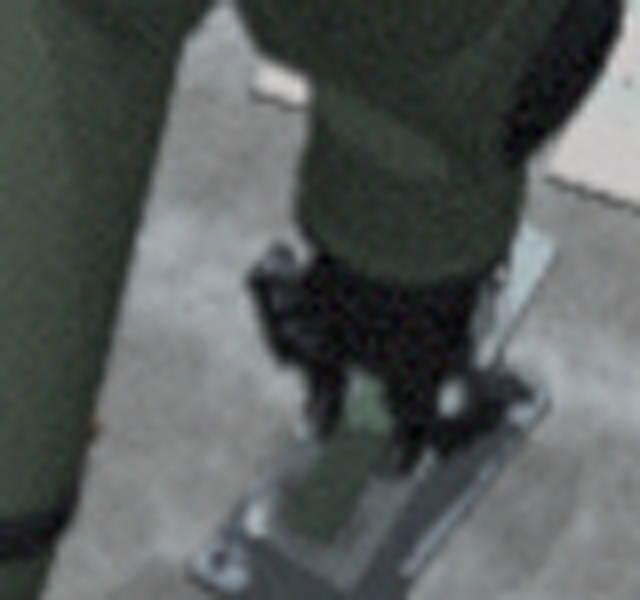

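The stone sits between the fingers, and there is no contact yet at z 69. I go a little lower, then close.

>>> apply_moves --pt "0 0.1 0.1 0 -0.25" --pt "0 0 0.1 0 -0.25" --pt "0 0 0 0 -0.25" --pt "0 0 0 0 -0.4" --pt "0 0 0 0 -0.6" --pt "0 0 0 0 -0.8" --pt "0 0 0 0 -1" --pt "0 0 0 0 -1" --pt "0 0 0 0 -1" --pt "0 0 0 0 -1" --squeeze 30

```text
time_s: 11.8
tool_pos: [487.1, -133.6, 67.7]
orientation: [[0.293, 0.956, 0.0], [0.956, -0.293, 0.0], [0.0, 0.0, -1.0]]
wrist_force: [-4.9, 1.6, 19.1]
width: 0.281
```

>>> apply_moves --pt "0 0 -0.2 0 -1" --pt "0 0 -0.4 0 -1" --pt "0 0 -0.8 0 -1" --pt "0 0 -1 0 -1" --pt "0 0 -1.5 0 -1" --pt "0 0 -1.5 0 -1" --pt "0 0 -1.5 0 -1" --pt "0 0 -1.5 0 -1" --pt "0 0 -1.5 0 -1" --pt "0 0 -1.5 0 -1"

```text
time_s: 12.63
tool_pos: [487.0, -133.7, 182.8]
orientation: [[0.293, 0.956, 0.001], [0.956, -0.293, -0.0], [0.0, 0.001, -1.0]]
wrist_force: [0.4, -0.8, -1.0]
width: 0.287
```

```bash
python3 - <<'E'
from h import *
go((600,20,100),90)
s=manip.grab_frame("side"); save(s,"g7.png",8,(255,150,335,225))
E
```

```text
t 12.6333 pos [ 487.  -133.7  182.8] yaw 72.99 F [ 0.4 -0.8 -1. ] w 0.287
  shift [18.    6.3   8.28] turn -0.297 target [600  20 100]
```

View pics/g7.png

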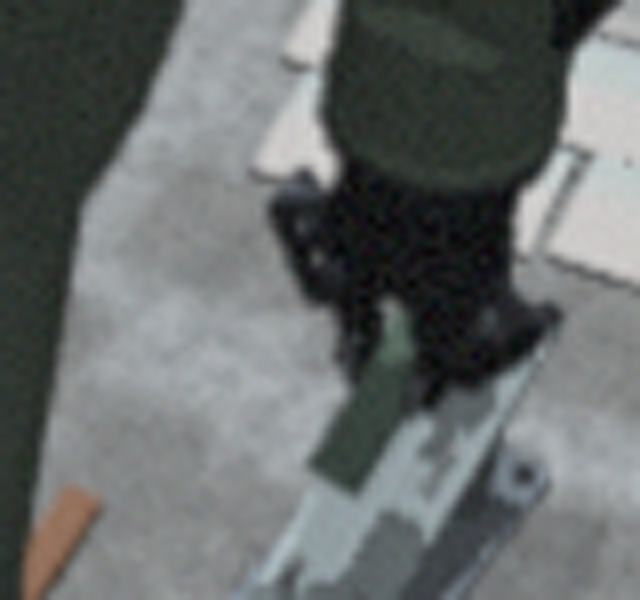

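The stone is held between the pads, its low end toward the robot. I'll level it on clear bench near (600,20) by pressing the low end down, then regrasp it there.

>>> apply_moves --pt "2 0 -1 0 -1" --pt "3 0 0 0 -1" --pt "3 0 0 -0.05 -1" --pt "3 0 0 -0.06 -1" --pt "2.5 0.5 1 -0.06 -1" --pt "2 1 1 -0.07 -1" --pt "2 1.5 2 -0.07 -1" --pt "1 1.5 2 -0.07 -1" --pt "0.5 1.5 2 -0.08 -1" --pt "0 1 2 -0.08 -1" --squeeze 25

```text
time_s: 13.52
tool_pos: [596.4, 53.1, 90.5]
orientation: [[-0.246, 0.969, 0.001], [0.969, 0.246, 0.001], [0.0, 0.001, -1.0]]
wrist_force: [-0.3, 0.1, -1.6]
width: 0.282
```

```bash
python3 - <<'E'
from h import *
go((600,20,30),103.5)
s=manip.grab_frame("side"); hsv=cv2.cvtColor(s["color"],cv2.COLOR_RGB2HSV)
print("low end ref",proj(s,(600,20,30)), hsv[225//1,300] )
print([(d["rect"],d["score"]) for d in manip.recognise("stone","side")],[(d["location"],d["score"]) for d in manip.pinpoint("finger_pivot","side")],[(d["rect"],d["score"]) for d in manip.recognise("finger","side")])
print(proj(s,rw(70,0,186)),proj(s,rw(0,0,127)))
E
```

```text
t 13.5167 pos [596.4  53.1  90.5] yaw 104.25 F [-0.3  0.1 -1.6] w 0.282
  shift [-3.3  -0.47  6.05] turn 0.013 target [600  20  30]
low end ref [269.3066746  187.53476282] [105  17 118]
[] [([315.8, 189.7], 0.65)] []
[316.97727726 180.2248004 ] [305.04137775 202.44029393]
```

>>> apply_moves --pt "-1.5 0 1.5 0.013 -1" --pt "-1.5 0 1.5 0 -1" --pt "0 0 1.5 0 -1" --pt "0 0 1 0 -1" --pt "0 0 0.6 0 -1" --pt "0 0 0.4 0 -1" --pt "0 0 0.4 0 -1" --pt "0 0 0.3 0 -1" --pt "0 0 0.3 0 -1" --pt "0 0 0.2 0 -1" --squeeze 20

```text
time_s: 14.55
tool_pos: [604.5, 23.2, 15.8]
orientation: [[-0.228, 0.974, 0.005], [0.974, 0.228, 0.001], [-0.0, 0.005, -1.0]]
wrist_force: [5.6, 0.5, 7.1]
width: 0.287
```

>>> apply_moves --pt "0 0.05 0.2 0 -1" --pt "0 0.05 0.2 0 -1" --pt "0 0.05 0.2 0 -1" --pt "0 0 0.2 0 -1" --pt "0 0 0.2 0 -1" --pt "0 0 0.1 0 -1" --pt "0 0 0.1 0 -1" --pt "0 0 0 0 -1" --pt "0 0 0 0 -1" --pt "0 0 0 0 -1"

```text
time_s: 15.38
tool_pos: [605.2, 23.3, 3.6]
orientation: [[-0.228, 0.974, 0.003], [0.974, 0.228, 0.001], [-0.0, 0.003, -1.0]]
wrist_force: [4.7, 0.6, 5.0]
width: 0.282
```

>>> apply_moves --pt "0 0 0.1 0 -1" --pt "0 0 0.05 0 -1" --pt "0 0 0 0 -1" --pt "0 0 0 0 -0.3" --pt "0 0 0 0 -0.2" --pt "0 0 0 0 -0.1" --pt "0 0 0 0 0" --pt "0 0 0 0 0" --pt "0 0 0 0 0" --pt "0 0 0 0 0"

```text
time_s: 16.22
tool_pos: [603.7, 22.5, 0.6]
orientation: [[-0.228, 0.974, -0.0], [0.974, 0.228, -0.0], [0.0, -0.0, -1.0]]
wrist_force: [-0.2, 0.3, 0.6]
width: 0.498
```

>>> apply_moves --pt "0 0 -1 0 0.2" --pt "0 0 -2 0 0.5" --pt "0 0 -3 0 1" --pt "0 0 -3 0 1" --pt "0 0 -3 0 1" --pt "0 -3 0 0 1" --pt "0 -3 0 0 1" --pt "0 -3 0 0 1" --pt "0 -3 0 0 1" --pt "0 0 0 0 1"

```text
time_s: 17.05
tool_pos: [481.9, -6.5, 121.2]
orientation: [[-0.227, 0.974, -0.003], [0.974, 0.227, -0.001], [-0.0, -0.003, -1.0]]
wrist_force: [2.7, -0.9, 0.5]
width: 1.001
```

```bash
python3 - <<'E'
from h import *
go((605,23.3,2),103.2)
f={c:manip.grab_frame(c) for c in("side","top")}
a=[]
for c in f:
  im=f[c]["color"]; save(f[c],"x"+c+".png",6,tuple((proj(f[c],(605,23,13))-[32,40]).astype(int))+tuple((proj(f[c],(605,23,13))+[32,40]).astype(int)))
  lab=cv2.cvtColor(im,cv2.COLOR_RGB2LAB).astype(int); m=(lab[...,1]<121).astype(np.uint8)
  p=proj(f[c],(605,23,13)); k=np.zeros_like(m); k[int(p[1])-25:int(p[1])+25,int(p[0])-22:int(p[0])+22]=1; m*=k
  cs=cv2.findContours(m,0,2)[0]
  if not cs: print(c,"none");continue
  q=max(cs,key=cv2.contourArea); r=cv2.minAreaRect(q); B=np.array([onz(f[c],x,13) for x in cv2.boxPoints(r)])
  print(c,p,cv2.contourArea(q),r,B.mean(0),[np.degrees(np.arctan2(*(B[i]-B[i-1])[::-1])).round(1) for i in range(4)],[np.linalg.norm(B[i]-B[i-1]).round(1) for i in range(4)])
cv2.imwrite("pics/g8.png",np.hstack([cv2.resize(cv2.imread("pics/x%s.png"%c),(384,480)) for c in f]))
E
```

```text
t 17.05 pos [481.9  -6.5 121.2] yaw 103.1 F [ 2.7 -0.9  0.5] w 1.001
  shift [ 0.11 12.7  11.88] turn -0.002 target [605.   23.3   2. ]
side [268.8111109  188.85409253] 39.5 ((268.5, 194.5), (9.0, 5.0), 90.0) [578.05143927  15.8510235 ] [np.float64(17.7), np.float64(-71.1), np.float64(-162.7), np.float64(108.9)] [np.float64(44.2), np.float64(20.3), np.float64(44.2), np.float64(20.0)]
top [270.85621885 163.56101109] 628.5 ((278.0, 169.0), (36.0, 26.0), 90.0) [586.31773549  -1.12699395] [np.float64(-0.6), np.float64(-90.4), np.float64(178.9), np.float64(89.6)] [np.float64(124.6), np.float64(89.2), np.float64(124.6), np.float64(88.2)]
```

View pics/g8.png

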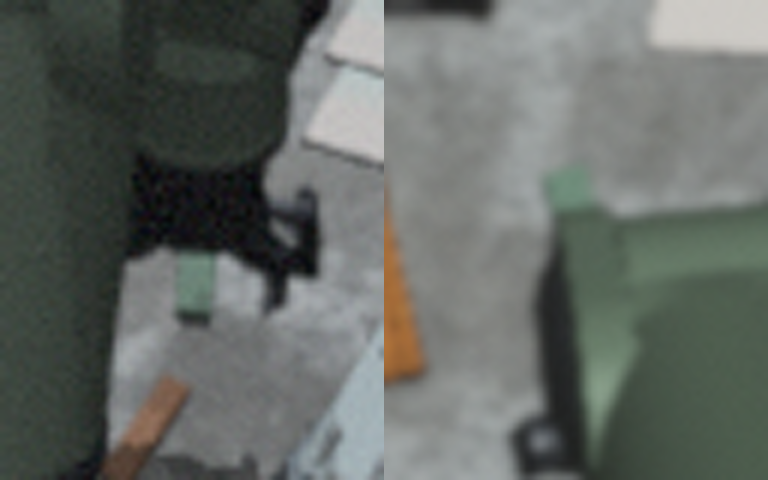

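The stone lies flat on the bench. Its near end is at about (268.1,198.8) in the side view and its far end at about (267.9,151.0) in the top view.

```bash
python3 - <<'E'
from h import *
s=manip.grab_frame("side");t=manip.grab_frame("top")
a=onz(t,np.array([267.9,151.]),13);b=onz(s,np.array([268.1,198.8]),13)
print(a,b,np.linalg.norm(a-b),np.degrees(np.arctan2(*(a-b)[::-1])),(a+b)/2)
go((*(a+b)/2,30),103.5)
E
```

```text
[648.90006941  32.58400735] [557.37980682  11.02601294] 94.02502639545051 13.254646216312626 [603.13993811  21.80501015]
t 17.25 pos [487.8  -4.6 121.2] yaw 103.2 F [ 0.2 -0.  -0.5] w 0.999
  shift [-0.06 11.82  9.13] turn -0.005 target [603.1  21.8  30. ]
```

>>> apply_moves --pt "0 3 1 0 0.5" --pt "0 3 1 -0.005 0.2" --pt "0 3 1.5 0 0" --pt "0 2.83 1.5 0 0" --pt "0 0 2 0 0" --pt "0 0 2 0 0" --pt "0 0 1.5 0 0" --pt "0 0 0.7 0 0" --pt "0 0 0.4 0 -0.1" --pt "0 0 0 0 -0.2"

```text
time_s: 18.08
tool_pos: [602.1, 22.6, 4.2]
orientation: [[-0.233, 0.972, -0.0], [0.972, 0.233, -0.0], [0.0, -0.0, -1.0]]
wrist_force: [-0.5, 0.7, -0.1]
width: 0.398
```

>>> apply_moves --pt "0 0 0 0 -0.3" --pt "0 0 0 0 -0.3" --pt "0 0 0 0 -0.3" --pt "0 0 0 0 -0.4" --pt "0 0 0 0 -0.6" --pt "0 0 0 0 -0.8" --pt "0 0 0 0 -1" --pt "0 0 0 0 -1" --pt "0 0 0 0 -1" --pt "0 0 0 0 -1" --squeeze 35

```text
time_s: 18.92
tool_pos: [602.4, 22.5, 5.4]
orientation: [[-0.233, 0.973, 0.001], [0.973, 0.233, 0.0], [-0.0, 0.001, -1.0]]
wrist_force: [-2.6, 0.5, 7.7]
width: 0.276
```

```bash
python3 - <<'E'
from h import *
go((593,155.4,60),103.5)
E
```

```text
t 18.9167 pos [602.4  22.5   5.4] yaw 103.47 F [-2.6  0.5  7.7] w 0.276
  shift [13.15  2.19 -5.46] turn -0.001 target [593.  155.4  60. ]
```

>>> apply_moves --pt "0 0 -0.5 0 -1" --pt "0 0 -1.5 0 -1" --pt "0 0 -2 0 -1" --pt "1 0.2 -1.5 0 -1" --pt "2.5 0.5 0 0 -1" --pt "3 0.5 0 0 -1" --pt "3 0.5 0 0 -1" --pt "2.5 0.3 0 0 -1" --pt "1 0.1 0 0 -1" --pt "0 0 0 0 -1"

```text
time_s: 19.75
tool_pos: [591.5, 157.1, 59.9]
orientation: [[-0.237, 0.972, -0.0], [0.972, 0.237, 0.001], [0.001, 0.0, -1.0]]
wrist_force: [-0.1, 1.0, -1.9]
width: 0.282
```

```bash
python3 - <<'E'
from h import *
go((593,155.4,13.4),103.5)
s=manip.grab_frame("side");t=manip.grab_frame("top")
a=tuple((proj(s,(593,155,30))-[32,32]).astype(int));b=tuple((proj(t,(593,155,30))-[32,32]).astype(int));print(a,b)
save(s,"p.png",6,a+(a[0]+64,a[1]+64));save(t,"q.png",6,b+(b[0]+64,b[1]+64))
cv2.imwrite("pics/g9.png",np.hstack([cv2.imread("pics/p.png"),cv2.imread("pics/q.png")]))
o=manip.observe();p=np.array(o["tool_pos"]);ax=np.array(o["orientation"])[:,1]
for e in(-50,50): print(e,proj(s,p+ax*e+[0,0,8]),proj(t,p+ax*e+[0,0,8]))
for e in(-68,68): print(e,proj(s,rw(e,0,14,HOLD)),proj(t,rw(e,0,14,HOLD)))
E
```

```text
t 19.75 pos [591.5 157.1  59.9] yaw 103.7 F [-0.1  1.  -1.9] w 0.282
  shift [-0.21  0.11  4.65] turn 0.003 target [593.  155.4  13.4]
(np.int64(205), np.int64(148)) (np.int64(199), np.int64(134))
-50 [235.8017387  184.76707507] [235.38600429 179.18356343]
50 [238.64872697 165.04874452] [228.26959983 150.05639807]
-68 [235.23723703 196.01193333] [236.77248842 186.44143204]
68 [239.00041388 169.53416384] [227.45238599 148.31359025]
```

View pics/g9.png

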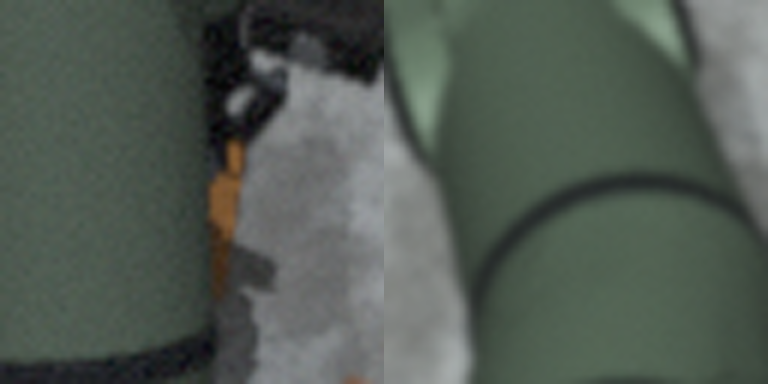

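The arm hides the stone and holder in both cameras here, so this picture gives nothing to measure. I refine the holder's pose once more from the first, unobstructed images, fitting the whole board's outline.

```bash
python3 - <<'E'
from h import *
from scipy.optimize import minimize
np.set_printoptions(precision=2,suppress=True)
F={"side":manip.grab_frame("side"),"top":manip.grab_frame("top")}
D={}
for c,(x0,y0) in {"side":(215,155),"top":(205,140)}.items():
  im=cv2.imread(f"pics/{c}0.png"); im=cv2.resize(im,None,fx=4,fy=4,interpolation=cv2.INTER_LINEAR)[y0*6:(y0+60)*6,x0*6:(x0+55)*6]
  h=cv2.cvtColor(im,cv2.COLOR_BGR2HSV); 
  for smin in(60,90,120):
    m=((h[...,1]>smin)&(h[...,0]<25)).astype(np.uint8); q=max(cv2.findContours(m,0,2)[0],key=cv2.contourArea); q=cv2.convexHull(q)
    M=cv2.moments(q); print(c,smin,M["m00"]/36,np.array([M["m10"],M["m01"]])/M["m00"]/6-.4+[x0,y0])
    if smin==90: k=np.zeros_like(m); cv2.fillPoly(k,[q],1); D[c]=(k,x0,y0)
def mod(c,a,zl):
  P=[(proj(F[c],rw(x,y,z,a))-[D[c][1],D[c][2]]+.4)*6 for x in(-68,68) for y in(-28,28) for z in zl]
  k=np.zeros_like(D[c][0]); cv2.fillPoly(k,[(cv2.convexHull(np.array(P,np.float32))*16).astype(np.int32)],1,shift=4); return k
for zl in((0,14),(14,)):
 for cs in(("side",),("top",),("side","top")):
  f=lambda v:sum((mod(c,(593+v[0],155+v[1],.235+v[2]/100),zl)!=D[c][0]).sum()/(D[c][0].sum()) for c in cs)
  r=minimize(f,[0,0,0],method="Nelder-Mead",options=dict(initial_simplex=[[0,0,0],[8,0,0],[0,8,0],[0,0,8]])); print(zl,cs,593+r.x[0],155+r.x[1],np.degrees(.235+r.x[2]/100),r.fun)
E
```

```text
side 60 375.02777777777777 [237.21 183.26]
side 90 351.69444444444446 [237.24 183.28]
side 120 327.5138888888889 [237.29 183.32]
top 60 673.3333333333334 [232.17 167.76]
top 90 624.625 [232.18 167.79]
top 120 574.9027777777778 [232.18 167.79]
(0, 14) ('side',) 598.4268487745115 155.55699809137923 13.049546374461423 0.1173869190782838
(0, 14) ('top',) 592.6519707976903 155.3633010461915 12.853637354939544 0.044577044577044575
(0, 14) ('side', 'top') 594.4995090968755 155.70262933066635 12.499384351401453 0.1669936422341574
(14,) ('side',) 591.1271516822893 154.40958290466392 12.660840536573073 0.04274963146869423
(14,) ('top',) 591.3450515681734 155.10617811375866 12.590031647230438 0.03145840645840646
(14,) ('side', 'top') 591.4147957598091 154.92773863771376 12.76430803495034 0.07998410626620728
```

>>> apply_moves --pt "-0.1 0 0.5 0.006 -1" --pt "-0.1 -0.05 0.8 0.006 -1" --pt "0 0 0.8 0 -1" --pt "0 0 0.7 0 -1" --pt "0 0 0.5 0 -1" --pt "0 0 0.4 0 -1" --pt "0 0 0.2 0 -1" --pt "0 0 0 0 -1" --pt "0 0 0 0 -1" --pt "0 0 0 0 -1"

```text
time_s: 20.78
tool_pos: [592.3, 151.7, 20.9]
orientation: [[-0.221, 0.975, 0.0], [0.975, 0.221, 0.0], [0.0, 0.0, -1.0]]
wrist_force: [0.5, 0.6, -1.9]
width: 0.278
```

>>> apply_moves --pt "0 0 0.1 0 -1" --pt "0 0 0.1 0 -1" --pt "0 0 0.1 0 -1" --pt "0 0 0.1 0 -1" --pt "0 0 0.1 0 -1" --pt "0 0 0.1 0 -1" --pt "0 0 0 0 -1" --pt "0 0 0 0 -1" --pt "0 0 0 0 -1" --pt "0 0 0 0 -1"

```text
time_s: 21.62
tool_pos: [592.1, 151.7, 14.6]
orientation: [[-0.221, 0.975, 0.0], [0.975, 0.221, -0.0], [-0.0, 0.0, -1.0]]
wrist_force: [0.3, 0.1, -1.3]
width: 0.276
```

No contact yet, with the stone already below the rim, but the tool came to rest 3.4 mm off in y. I centre it and watch the force.

>>> apply_moves --pt "0.1 0 0 0 -1" --pt "0.1 0 0 0 -1" --pt "0.1 0 0 0 -1" --pt "0.04 0 0 0 -1" --pt "0 0 0 0 -1" --pt "0 0 0 0 -1" --pt "0 0 0 0 -1" --pt "0 0 0 0 -1" --pt "0 0 0 0 -1" --pt "0 0 0 0 -1"

```text
time_s: 22.45
tool_pos: [591.3, 154.9, 14.6]
orientation: [[-0.221, 0.975, -0.0], [0.975, 0.221, -0.0], [-0.0, -0.0, -1.0]]
wrist_force: [0.4, 0.1, -0.8]
width: 0.276
```

>>> apply_moves --pt "0 0 0.05 0 -1" --pt "0 0 0.05 0 -1" --pt "0 0 0.05 0 -1" --pt "0 0 0 0 -1" --pt "0 0 0 0 -1" --pt "0 0 0 0 -1" --pt "0 0 0 0 -1" --pt "0 0 0 0 -1" --pt "0 0 0 0 -1" --pt "0 0 0 0 -1"

```text
time_s: 23.28
tool_pos: [591.4, 155.0, 13.4]
orientation: [[-0.221, 0.975, 0.0], [0.975, 0.221, -0.0], [-0.0, 0.0, -1.0]]
wrist_force: [-2.4, -0.8, 5.7]
width: 0.273
```

The stone touched at z 13.4, exactly where the pocket floor was expected, and the sideways shift met no wall. I release and back off.

>>> apply_moves --pt "0 0 0 0 -0.4" --pt "0 0 0 0 -0.35" --pt "0 0 0 0 -0.3" --pt "0 0 0 0 -0.25" --pt "0 0 0 0 -0.25" --pt "0 0 0 0 -0.25" --pt "0 0 -0.3 0 -0.25" --pt "0 0 -0.7 0 -0.2" --pt "0 0 -1.5 0 0" --pt "0 0 -2.5 0 0"

```text
time_s: 24.12
tool_pos: [590.3, 154.7, 62.5]
orientation: [[-0.221, 0.975, -0.003], [0.975, 0.221, -0.001], [-0.0, -0.003, -1.0]]
wrist_force: [0.7, -0.0, 1.0]
width: 0.501
```

>>> apply_moves --pt "0 0 -3 0 1" --pt "0 0 -3 0 1" --pt "0 0 -3 0 1" --pt "0 0 -3 0 1" --pt "3 0 -1 0 1" --pt "3.8 0 0 0 1" --pt "3.8 0 0 0 1" --pt "3.8 0 0 0 1" --pt "3.8 0 0 0 1" --pt "3.8 0 0 0 1"

```text
time_s: 24.95
tool_pos: [542.0, 371.3, 194.0]
orientation: [[-0.221, 0.975, 0.001], [0.975, 0.221, 0.0], [0.0, 0.001, -1.0]]
wrist_force: [0.6, -0.1, -0.1]
width: 0.998
```

>>> apply_moves --pt "3.8 0 0 0 1" --pt "3.8 -1 0 0 1" --pt "3.8 -2 0 0 1" --pt "3 -2 0 0 1" --pt "3 -2 0 0 1" --pt "2 -2 0 0 1" --pt "0 0 0 0 1" --pt "0 0 0 0 1" --pt "0 0 0 0 1" --pt "0 0 0 0 1"

```text
time_s: 25.78
tool_pos: [414.0, 536.9, 193.5]
orientation: [[-0.22, 0.976, 0.001], [0.976, 0.22, -0.0], [-0.0, 0.001, -1.0]]
wrist_force: [0.6, -0.3, -0.8]
width: 1.001
```

```bash
python3 - <<'E'
from h import *
np.set_printoptions(precision=1,suppress=True)
go((591.4,155,13),103)
f={c:manip.grab_frame(c) for c in("side","top")}
for c in f:
  im=f[c]["color"]; lab=cv2.cvtColor(im,cv2.COLOR_RGB2LAB).astype(int)
  p=proj(f[c],(592,155,21)).astype(int); m=(lab[...,1]<122).astype(np.uint8); k=np.zeros_like(m); k[p[1]-20:p[1]+20,p[0]-12:p[0]+12]=1; m*=k
  cs=cv2.findContours(m,0,2)[0]; save(f[c],"end_%s.png"%c,1.5)
  if not cs: print(c,"none");continue
  q=max(cs,key=cv2.contourArea); r=cv2.minAreaRect(q); B=np.array([onz(f[c],x,21) for x in cv2.boxPoints(r)])
  print(c,p,cv2.contourArea(q),B.mean(0),[np.degrees(np.arctan2(*(B[i]-B[i-1])[::-1])).round(1) for i in range(4)],[np.linalg.norm(B[i]-B[i-1]).round(1) for i in range(4)])
  for n in("tab_mid","finger_pivot","stone_mid","holder_seat","small_stone_mid","vee_mid","round_loupe_mid","brush_mid"): print(n,[(np.round(d["location"],1),round(d["score"],2)) for d in manip.pinpoint(n,c)[:2]])
  print("tab up",proj(f[c],rw(70,0,186)),"down",proj(f[c],rw(0,0,127)))
E
```

```text
t 25.7833 pos [414.  536.9 193.5] yaw 102.69 F [ 0.6 -0.3 -0.8] w 1.001
  shift [-41.1   8.9  18.1] turn -0.005 target [591.4 155.   13. ]
side [237 181] 83.5 [592.8 154.4] [np.float64(98.3), np.float64(13.2), np.float64(-82.1), np.float64(-167.3)] [np.float64(22.5), np.float64(98.5), np.float64(23.3), np.float64(98.2)]
tab_mid [(array([317.2, 176.5]), 0.44)]
finger_pivot [(array([313. , 188.7]), 0.8), (array([179.1, 168. ]), 0.5)]
stone_mid [(array([236.3, 182.4]), 0.61)]
holder_seat [(array([239.1, 180.7]), 0.5), (array([136.7, 189.7]), 0.48)]
small_stone_mid [(array([261. , 221.7]), 0.6)]
vee_mid []
round_loupe_mid [(array([368.7, 245.4]), 0.68)]
brush_mid [(array([179.4, 166.5]), 0.4)]
tab up [317.  180.2] down [305.  202.4]
top [232 167] 139.0 [589.2 154.4] [np.float64(12.8), np.float64(-77.1), np.float64(-167.3), np.float64(102.7)] [np.float64(96.3), np.float64(20.7), np.float64(96.4), np.float64(20.5)]
tab_mid [(array([397.3, 197.1]), 0.65), (array([278.1, 207.5]), 0.52)]
finger_pivot [(array([330.6, 170.3]), 0.77)]
stone_mid [(array([231.2, 170.9]), 0.76)]
holder_seat [(array([116.2, 214.9]), 0.95), (array([233.2, 168.4]), 0.73)]
small_stone_mid [(array([275.7, 207.7]), 0.62)]
vee_mid [(array([164.4, 204.7]), 0.47)]
round_loupe_mid [(array([395. , 196.7]), 0.43)]
brush_mid [(array([155.4, 169.5]), 0.55)]
tab up [334.7 161.3] down [325.2 186.3]
```

```bash
python3 -c "
from rig import manip
print(manip.finish_job())"
```

```text
the job is handed in; nothing more can be done
None
```

I handed the job in at about 26 s of the 48 s allowed; the rig reports no verdict. By my last checks the stone is flat in the wooden holder's pocket and the hold-down finger is up.

**What I did:**
- I gripped the finger's tab, swung it up about its pin to roughly 1.2 rad and let it go. It snapped over, and the stone had not moved.
- I gripped the stone across its width and lifted it off the rest. I levelled it on clear bench by pressing its low end down, then regrasped it flat.
- I lowered it into the wooden holder until it touched, opened the jaws slowly and moved the arm clear.

**Last checks:**
- **Contact height:** the stone touched down with the tool at z 13.4 mm. That is its height when I regrasped it on the bench plus the 8 mm pocket floor.
- **Position:** the two cameras put the stone's centre at (592.8, 154.4) and (589.2, 154.4) mm. The pocket's estimated centre is (592, 155).
- **Angle:** the stone's long axis is at about 13°, against 12.7 to 13° for the pocket.
- **Finger:** the side camera found the tab at (317.2, 176.5) pixels, against (317.0, 180.2) expected when it is up.
- **Other things:** the side camera found the short stone, loupe and brush, and the top camera all four bystanders. All were within about 5 pixels of their first places, which is roughly the detector's scatter; one pixel is about 3.4 mm.

**Checks that failed or disagreed:**
- The two cameras differ by 3.6 mm in the stone's x. Taken at face value that would put its top about 7 mm too high. I trusted the contact height instead, because a half-pixel error in each view accounts for most of the gap.
- The top camera's detector did not find the raised tab, and the side camera's missed the V block.
- The picture I took over the holder was blocked by the arm. The picture limit then ran out, so I checked the final state by numbers only.

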